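Hook up the spring jig

TASK

Lift the S-hook with the blue sleeve out of its stand and put its downward end through the small hole in the orange pull plate of the spring jig; the plate is clamped somewhat off centre, so feel for the hole. Draw the plate back against its spring and catch the hook's upturned end behind the keeper bar, so that the hook alone holds the plate drawn when you let go. Press and pull gently, less than 20 N on the jig, and leave the other things on the bench where they are.

Things in the scene. Friction and masses are not known exactly. Their poses are not given: they have to be found in the camera images.
- s_hook: Loose S-hook of 6 mm steel bar, about 80 g, the S upright. Origin at the centre of its blue sleeve (40 long in x, 12 wide in y, 14 mm high; grip it there across y, from above). The straight shank runs along its x through the origin, z up. The +x end bends down, the -x end bends up. It starts in its stand, origin 56 mm above the bench.
- tip_down (a point): Lowest point of the S-hook's downward leg, at (57, 0, -41) mm of the hook. The leg's bar axis runs from (64, 0, -5) to (57, 0, -38) mm, so it leans 7 mm inwards, and its end is round.
- tip_up (a point): Top point of the S-hook's upturned leg, at (-58, 0, 15) mm of the hook. The leg's bar axis runs from (-63, 0, 4) to (-58, 0, 12) mm, leaning inwards; round end.
- stand: Fixed stand of the S-hook, origin on the bench under the hook's origin, same axes. Black base 170 x 80 x 8 mm; two white notched posts, x = +-40 mm, up to 59 mm, carry the shank; white cheeks up to 44 mm stand either side of the down leg. Lift the hook straight up 50 mm to clear.
- jig: Fixed spring jig, aluminium base 350 x 130 x 10 mm, origin on the bench, x from the keeper bar to the pull plate, z up. White spring housing 75 mm high at x 210 to 254 mm. Guide rods at y = +-34 mm, 38 mm high, start at x = 76 mm; only the base lies under the plate between them. Hooked up, the S-hook's x axis points along the jig's x, its sleeve roughly above the jig's origin.
- keeper_bar (a point): Middle of the keeper bar's axis: a level steel bar along the jig's y, 8 mm thick, at (-53, 0, 82) mm of the jig (underside 78 mm above the bench), 62 mm free between two dark posts 90 mm high. Hooked up, the shank lies under the bar and the upturned leg on its -x side. With the shank just above the plate the upturned leg passes below the bar.
- plate_mark (a point): Point on the carriage's centre line at the top face of the orange pull plate (54 mm above the bench), level in x with the hole's middle (jig x = 93.5 mm at rest); travels with the carriage, jig's axes. The hole, 11 mm in x by 8 mm in y, lies up to 14 mm to either side of it in y: not measured, set anew each run. The plate is 4 mm thick, 64 wide, ends 16 mm from the hole towards the bar.
- puller (a joint): How far the carriage with the pull plate is drawn towards the keeper bar, m: 0 at rest, hard stop 0.050. Its spring pulls back with 2.2 N plus 0.12 N per mm. Hooked up it stays at about 0.03; some 6 mm more lets the upturned leg rise behind the bar. The plate is cushioned downwards too: it yields from about 0.6 N, 1 mm per 1.2 N, hard stop at 6 mm.
- spare_hook: Bystander: spare dark S-hook without sleeve, lying flat, 130 mm long, 6 mm thick.
- spare_plate: Bystander: spare grey plate with a hole, 74 x 64 x 4 mm, lying flat.
- meter: Bystander: grey hand meter with a screen, 170 x 85 x 44 mm.
- probe: Bystander: red test probe, 132 mm long, 12 mm thick, lying.
- screwdriver: Bystander: black-handled screwdriver, lying.
- brace_shell: Bystander: white and orange wearable-brace shell with a knurled screw on top, about 190 x 62 x 60 mm.
- jar: Bystander: small closed jar, 44 mm across, 50 mm high.

How it is judged:
On the way, in this order (a step that is already met when the one before it is completed fails the run):
1. the S-hook is lifted clear of its stand (height (world z) of tip_down above 0.06 m), for 0.2 s.
2. the downward leg is through the plate's hole, the plate still near its rest (z of tip_down in the frame of plate_mark below -0.01 m and x of tip_down in the frame of plate_mark between -0.016 and 0.012 m and y of tip_down in the frame of plate_mark between -0.018 and 0.018 m and value of joint puller below 0.015 m), for 0.2 s.
At the end, for the whole second after the job is handed in: The downward leg reaches at least 10 mm below the plate's undisturbed top face through its hole, the upturned leg stands on the robot side of the keeper bar with its top at least 3 mm above the bar's underside, the plate stays drawn 23 to 40 mm by the hook alone, and all is at rest (z of tip_down in the frame of plate_mark below -0.01 m and x of tip_down in the frame of plate_mark between -0.016 and 0.012 m and y of tip_down in the frame of plate_mark between -0.018 and 0.018 m and value of joint puller between 0.023 and 0.04 m and x of tip_up in the frame of jig between -0.075 and -0.052 m and z of tip_up in the frame of jig above 0.081 m and linear speed of s_hook below 0.02 m/s and velocity of joint puller below 0.01 m/s); the robot touches nothing.
It fails at once if the jig is loaded with more than 20 N through the S-hook (contact force between s_hook and jig above 20 N).
It fails at once if the gripper or arm pushes the jig with more than 10 N (contact force between any of the fingers, the arm and jig above 10 N).
It fails at once if another thing on the bench is moved more than 30 mm (distance of any of spare_hook, spare_plate, meter, probe, screwdriver, brace_shell, jar from where it was at the start of the episode above 0.03 m).
It also fails if it takes over 72 s, if anything falls off the work surface, if the arm or the gripper's body presses on something with over 40 N, if the wrist force passes 120 N, or if a joint passes its speed limit or range.

ROBOT

A 6-joint arm with a two-finger parallel gripper is mounted at the origin on the work surface. World frame = base frame: x ahead of the robot, y to its left, z up, the work surface at z = 0. Lengths are in m, angles in rad, forces in N, time in s.
With the tool pointing down it reaches from about 0.4 to 0.925 m from the base axis. Payload 12.5 kg.
Tool frame: the origin (TCP) lies between the finger pads; the fingertips stand 22 mm ahead of it and the grasp point (between the pads) lies 3 mm ahead of it (arm.tip_reach is the distance from the TCP to the fingertips, in m); z points along the fingers, y is the direction in which the jaws open and shut (so a half turn about z gives the same grasp; the last joint's range is limited). The gripper opens to 95 mm and grips with 3 to 60 N. Pads are 20 mm wide; open, the fingers measure 119 mm over their backs; the gripper's body (75 mm by 180 mm) begins 59 mm behind the grasp point.
Start: joints at [-1.328, 0.491, 1.559, -0, 1.092, -0.106], TCP at [0.214, -0.587, 0.237] pointing down, gripper open.
Joint ranges: [-3.1, 3.1], [-0.84, 2.19], [0.05, 2.79], [-1.13, 4.28], [0.06, 2.93], [-2.69, 2.69]. Speed limits (rad/s): [2.22, 2.22, 2.79, 3.14, 3.14, 3.14].

INTERFACE

Orientations are given as a rotation vector (axis times angle).
In Python, from rig import status, viewer, workorder, models, arm gives the robot as it stands.
- The arm moves only by the tool apply_moves, never from a script. Its argument "motion" is a list of rows, each a list of 7 numbers: the opening in per cent of the stroke, from 0 (shut) to 100 (fully open), then the shift along the tool's x, y, z in cm, then the turn, a rotation vector about the tool's x, y, z in degrees. In form: [[claw, tx, ty, tz, rx, ry, rz], ...]. A call has exactly 8 rows; each row is the pose to reach, as a shift and turn from the pose commanded when the call began, along the tool's axes at that moment; what a row does not reach only later rows make up. A row lasts 1/8 s, in which the tool goes at most 62.5 mm and 10.7 degrees, less where a joint would pass 70% of its speed; a pose out of reach is approached as far as the arm can. A call with a gripper value outside its range is refused whole. The fingers move at their own pace and stop on an object; "force" is the grip in N (left out, the last holds). Time passes only in rows, so rows that repeat a pose let the fingers close, or fill a call up. It gives the time, the measured TCP pose, the force and the opening at its end, in the units of the state.
- status.get_obs(): the state, without advancing time (a new reading comes with each control period).
- viewer.read_camera(name): name is "scene" or "top" or "wrist"; returns (picture, depth): 384x512x3 uint8, red, green, blue; 384x512 float32, m along the optical axis (not along the pixel's ray), 0 where there is no reading.
- viewer.camera_info(name): a dict with "K" (3x3 intrinsics, pixels), "R" (3x3) and "t" (3): a world point X has camera coordinates R X + t; the wrist camera has in their place "T_tool_cam" (4x4, takes a point from camera to tool coordinates, whose origin is the TCP and whose axes are the flange's). Camera axes: x right, y down, z forward; pixel columns grow to the right and rows downward; lengths in m; the calibration is good to about 2 mm. A picture is of the moment at which its call begins: read the wrist's pose just before it. camera_info takes no time and is no camera call.
- workorder.close_job(): hands the job in, once; it reports no verdict.
Trained networks look in the newest picture that a camera, given by its name, has taken for a name from the list of things; names that differ only in an ending like _2 or _b are one class to them, and where a whole thing is asked for, a point or a joint stands for the part that bears it (a point fixed in the world has none). Each returns a list of dicts, best first, with "score" (0 to 1); they miss things now and then, are a little off and sometimes report something else, mostly with a low value. They report only what shows in the picture. A call takes as long as a camera call.
- models.recognise(camera, query): "extent" ([left, top, width, height] in pixels, round what is visible of it).
- models.landmark_of(camera, query): "at" ([column, row] in pixels: a listed point, or the origin of a listed thing).
The state is a dict: "t": time; "qpos": joint angles; "qvel": joint speeds; "effort": joint torques, N m; "tool_pos": TCP position; "tcp_rot": TCP orientation; "contact_force": force on the tool from outside, world axes, zero at the start; "ft_torque": the same for the moment, N m; "grip_width": finger opening in m.
Only numpy, scipy, OpenCV 4.12 (cv2) and the standard library are available. Lean on these libraries where they do the work, as an engineer would, in place of code of your own. Each camera call takes 0.05 s, during which the arm holds its last target.

## Working session

There is one attempt and no reset: what is moved stays moved. The work goes in short steps, Python scripts to look and compute and a tool call to move; the robot and the scene stay as the last step left them, time stands still between calls to the robot, and variables do not carry over. Pictures are saved under pics/ and viewed, and the job is handed in when it is done.

Besides the shell and the picture viewer there is one more tool, called after "Emit:" as name(argument=value, ...), one argument or row to a line, values as JSON. apply_moves: Moves the arm, as the interface text tells. Its arguments: {"type":"object","properties":{"motion":{"type":"array"},"force":{"type":"number"}},"required":["motion"]}

```bash
ls; mkdir -p pics; python3 - <<'E'
from rig import status, viewer, workorder, models, arm
import cv2,numpy as np
print(status.get_obs())
for c in ["scene","top"]:
    p,d=viewer.read_camera(c); cv2.imwrite(f"pics/{c}0.png",p[:,:,::-1]); np.save(f"pics/{c}0d.npy",d)
    i=viewer.camera_info(c); print(c,i)
    for q in ["s_hook","stand","jig","keeper_bar","plate_mark","tip_down","tip_up"]:
        r=models.landmark_of(c,q); print(q,[(np.round(x["at"],1),round(x["score"],2)) for x in r[:2]])
print(viewer.camera_info("wrist"), arm.tip_reach, status.get_obs()["t"])
E
```

```text
pics
{'t': 0.0, 'qpos': array([-1.32758474e+00,  4.91570167e-01,  1.55947434e+00, -4.16904733e-05,
        1.09168135e+00, -1.05613024e-01]), 'qvel': array([-1.24141726e-04, -8.05428227e-04, -5.33093688e-04, -1.75910419e-03,
        5.08588527e-05, -2.98980665e-04]), 'effort': array([ 1.90132843e-03, -6.12634563e+01, -2.58178407e+01,  6.92537846e-02,
        4.83192690e-02, -1.21716175e-04]), 'tool_pos': array([ 0.21357081, -0.58713571,  0.23604657]), 'tcp_rot': array([-3.09281446e+00, -5.44992670e-01,  1.80263034e-04]), 'contact_force': array([0.16339813, 0.2814941 , 0.13685721]), 'ft_torque': array([0.01627527, 0.00234535, 0.01163494]), 'grip_width': 0.09520513950964646}
scene {'K': array([[489.70846827,   0.        , 256.24811975],
       [  0.        , 489.70846827, 192.16719441],
       [  0.        ,   0.        ,   1.        ]]), 'R': array([[ 0.71710473,  0.69686229, -0.01198995],
       [ 0.54180177, -0.56819645, -0.61935744],
       [-0.4384195 ,  0.43764797, -0.78501758]]), 't': array([-0.38998223, -0.20638677,  1.753803  ])}
s_hook [(array([306.9, 170.5]), 0.67), (array([
[... 917 characters left out ...]
 [(array([328.6, 171.5]), 0.7), (array([417.6, 149.8]), 0.37)]
tip_down [(array([192.7, 174.8]), 0.56), (array([191. , 158.6]), 0.45)]
tip_up [(array([183.6, 195.6]), 0.71)]
{'K': array([[280.73151918,   0.        , 260.35333071],
       [  0.        , 280.73151918, 193.16374146],
       [  0.        ,   0.        ,   1.        ]]), 'T_tool_cam': array([[-5.17562206e-04, -9.56242488e-01, -2.92574840e-01,
         8.34484972e-02],
       [ 9.99999423e-01, -7.70222791e-04,  7.48382363e-04,
        -4.00803607e-04],
       [-9.40982823e-04, -2.92574284e-01,  9.56242335e-01,
        -1.47482968e-01],
       [ 0.00000000e+00,  0.00000000e+00,  0.00000000e+00,
         1.00000000e+00]])} 0.022 0.8
```

View pics/scene0.png

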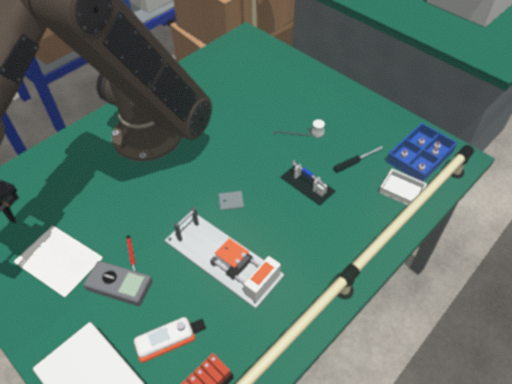

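View pics/top0.png

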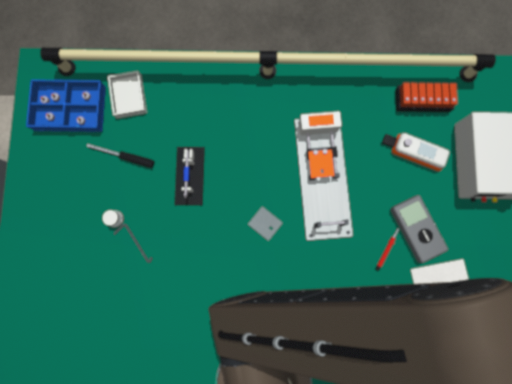

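```bash
cat > h.py <<'E'
import numpy as np,cv2
from scipy.spatial.transform import Rotation as Ro
from rig import status, viewer, workorder, models, arm
def cam(name,obs=None):
    i=viewer.camera_info(name)
    if name!="wrist": return i["K"],i["R"],i["t"]
    obs=obs or status.get_obs()
    T=np.eye(4);T[:3,:3]=Ro.from_rotvec(obs["tcp_rot"]).as_matrix();T[:3,3]=obs["tool_pos"]
    W=np.linalg.inv(T@i["T_tool_cam"])
    return i["K"],W[:3,:3],W[:3,3]
def atz(c,uv,z):
    K,R,t=c; d=R.T@np.linalg.inv(K)@np.array([uv[0],uv[1],1.]); o=-R.T@t
    return o+d*(z-o[2])/d[2]
def proj(c,X):
    K,R,t=c; p=K@(R@np.asarray(X,float)+t); return p[:2]/p[2]
def cloud(c,d):
    K,R,t=c; v,u=np.mgrid[:d.shape[0],:d.shape[1]]
    P=np.stack([(u-K[0,2])/K[0,0]*d,(v-K[1,2])/K[1,1]*d,d],-1)
    X=(P-t)@R; X[d==0]=np.nan; return X
def to_tool(obs,dw):
    return Ro.from_rotvec(obs["tcp_rot"]).as_matrix().T@np.asarray(dw)
E
python3 - <<'E'
from h import *
import cv2
t=cam("top"); s=cam("scene")
for n,uv,z in [("hook",(186.2,172.7),.056),("stand",(193,175.5),0),("tipup",(183.6,195.6),.071),("jig",(323.5,202),0),("keeper",(331.9,222.6),.082),("mark",(328.6,171.5),.054)]:
    print("top",n,atz(t,uv,z).round(4))
for n,uv,z in [("hook",(306.9,170.5),.056),("stand",(304.6,186.5),0),("tipup",(294.4,157.1),.071),("jig",(201.8,243),0),("keeper",(182.6,218.1),.082),("mark",(223.6,252.5),.054)]:
    print("sc",n,atz(s,uv,z).round(4))
im=cv2.imread("pics/top0.png")
a=im[90:250,280:380]; b=im[130:220,160:220]
cv2.imwrite("pics/topjig.png",cv2.resize(a,None,fx=3.7,fy=3.7,interpolation=cv2.INTER_CUBIC))
cv2.imwrite("pics/tophook.png",cv2.resize(b,None,fx=6,fy=6,interpolation=cv2.INTER_CUBIC))
# base orientation through depth
d=np.load("pics/top0d.npy"); X=cloud(t,d); Z=X[...,2]
m=(Z>.005)&(Z<.016); m[:, :270]=0; m[:,380:]=0; m[:100]=0; m[245:]=0
r=cv2.minAreaRect(X[m][:,:2].astype(np.float32)); print(r, m.sum())
print(cv2.boxPoints(r))
m=(Z>.004)&(Z<.014); m[:, 220:]=0; m[:,:170]=0; m[:140]=0; m[215:]=0
r=cv2.minAreaRect(X[m][:,:2].astype(np.float32)); print(r, m.sum())
E
```

```text
top hook [0.5623 0.2201 0.056 ]
top stand [0.5647 0.2103 0.    ]
top tipup [0.497  0.2217 0.071 ]
top jig [ 0.4934 -0.1645  0.    ]
top keeper [ 0.4294 -0.1742  0.082 ]
top mark [ 0.5718 -0.1714  0.054 ]
sc hook [0.5525 0.2245 0.056 ]
sc stand [0.5632 0.2064 0.    ]
sc tipup [0.4938 0.2296 0.071 ]
sc jig [ 0.4826 -0.1711  0.    ]
sc keeper [ 0.4232 -0.1818  0.082 ]
sc mark [ 0.5802 -0.1688  0.054 ]
((0.5876953601837158, -0.164301797747612), (0.40978214144706726, 0.30703699588775635), 0.6259340643882751) 3736
[[ 0.3811394  -0.01303077]
 [ 0.3844936  -0.32004943]
 [ 0.7942513  -0.31557283]
 [ 0.79089713 -0.00855416]]
((0.56112140417099, 0.20492738485336304), (0.21355868875980377, 0.14069359004497528), 2.7243974208831787) 1355
```

```bash
python3 -c "print()"; ls pics
```

```text
scene0.png
scene0d.npy
top0.png
top0d.npy
tophook.png
topjig.png
```

View pics/topjig.png

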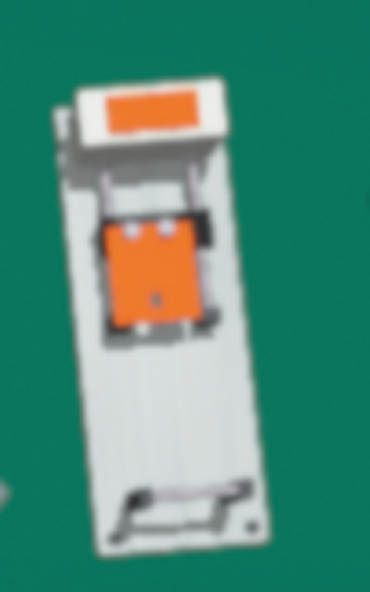

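View pics/tophook.png

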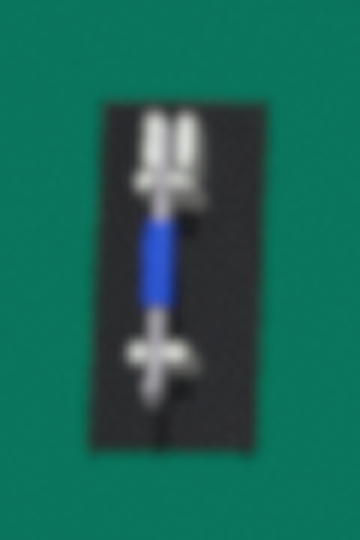

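Emit:
apply_moves(
  motion=[
    [100,5.7,-3.5,-0.2,0,0,2.5],
    [100,11.4,-6.9,-0.4,0,0,5],
    [100,17.1,-10.4,-0.6,0,0,7.5],
    [100,22.9,-13.8,-0.8,0,0,10],
    [100,28.6,-17.3,-1,0,0,12.5],
    [100,34.3,-20.8,-1.2,0,0,15],
    [100,40,-24.2,-1.3,0,0,17.5],
    [100,45.8,-27.7,-1.4,0,0,20],
  ],
  force=40,
)

```text
t: 1.8
tool_pos: [0.5282, -0.1964, 0.2504]
tcp_rot: [3.141, -0.003, 0.001]
contact_force: [0.2, -0.6, -0.0]
grip_width: 0.0953
```

```bash
cat > look.py <<'E'
import sys
from h import *
n=sys.argv[1]
for k in range(4): models.landmark_of("wrist","jig") if False else viewer.read_camera("wrist")
o=status.get_obs(); c=cam("wrist",o)
p,d=viewer.read_camera("wrist"); cv2.imwrite(f"pics/{n}.png",p[:,:,::-1])
np.savez(f"pics/{n}.npz",K=c[0],R=c[1],t=c[2],d=d,p=p)
print(o["t"],o["tool_pos"].round(4),o["tcp_rot"].round(4),np.abs(o["qvel"]).max().round(4))
for q in sys.argv[2:]:
    r=models.landmark_of("wrist",q); print(q,[(np.round(x["at"],1),round(x["score"],2)) for x in r[:2]])
E
python3 look.py jig1 jig keeper_bar plate_mark
```

```text
2.0 [ 0.5274 -0.1972  0.2499] [ 3.1414e+00  3.8000e-03 -4.0000e-04] 0.0478
jig [(array([244.3, 198.4]), 0.75)]
keeper_bar [(array([243.1, 255.6]), 0.95)]
plate_mark [(array([227.9, 139. ]), 0.59)]
```

View pics/jig1.png

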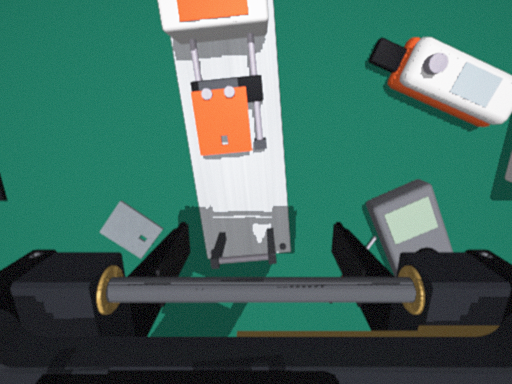

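```bash
python3 - <<'E'
import cv2
im=cv2.imread("pics/jig1.png")
cv2.imwrite("pics/jig1a.png",cv2.resize(im[70:170,160:300],None,fx=5.5,fy=5.5,interpolation=cv2.INTER_CUBIC))
cv2.imwrite("pics/jig1b.png",cv2.resize(im[180:270,185:310],None,fx=6,fy=6,interpolation=cv2.INTER_CUBIC))
E
```

```text
(no output)
```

View pics/jig1a.png

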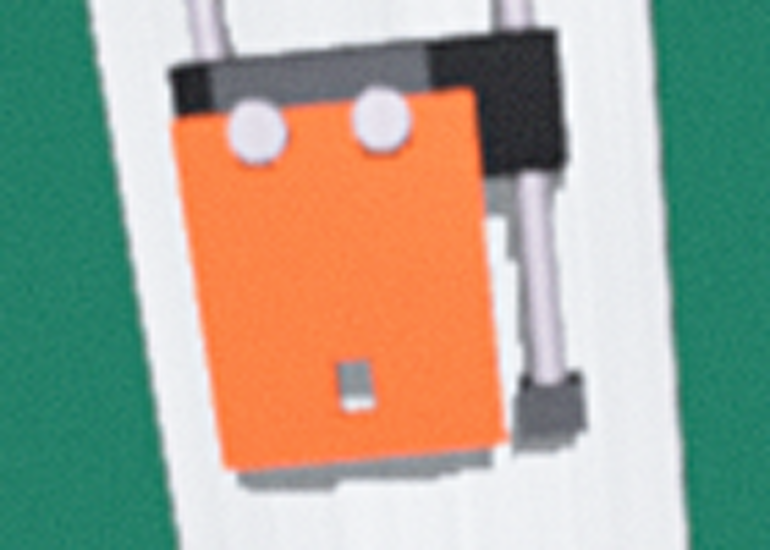

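View pics/jig1b.png

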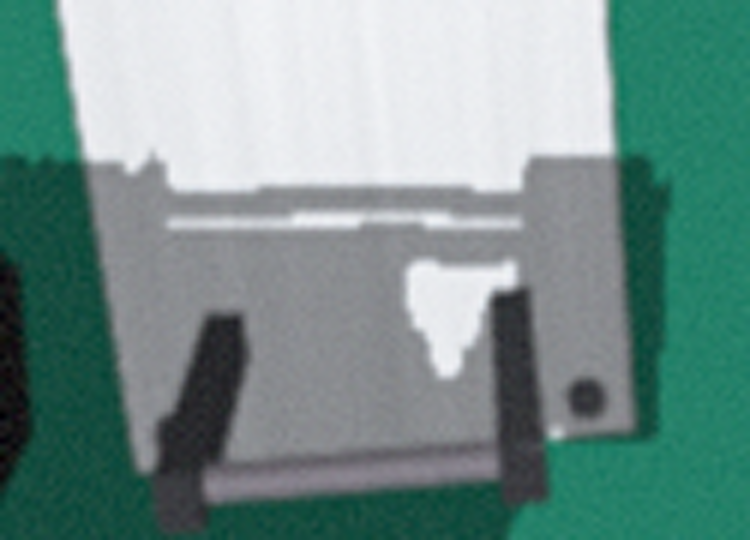

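```bash
python3 - <<'E'
from h import *
f=np.load("pics/jig1.npz"); c=(f["K"],f["R"],f["t"])
A=lambda x,y,z:atz(c,(160+x/5.5,70+y/5.5),z)
B=lambda x,y,z:atz(c,(185+x/6,180+y/6),z)
hole=A(355.5,386,.054);print("hole",hole)
for n,q in [("platecorners",[A(226,470,.054),A(507,441,.054),A(473,88,.054),A(175,118,.054)])]:
    print(n,np.round(q,4), [np.linalg.norm(q[i]-q[i-1]).round(4) for i in range(4)])
    print([np.degrees(np.arctan2(*(q[i]-q[i-1])[1::-1])).round(2) for i in range(4)])
k=[B(205,487,.082),B(500,462,.082)]
print("bar",k,np.linalg.norm(k[0]-k[1]),np.degrees(np.arctan2(*(k[0]-k[1])[1::-1]))-90,(k[0]+k[1])/2)
e=[A(90,0,.01),A(180,545,.01),B(60,0,.01),B(112,300,.01)]
print("left edge",np.degrees(np.arctan2(*(e[0]-e[3])[1::-1])),np.degrees(np.arctan2(*(e[0]-e[1])[1::-1])))
g=[A(642,0,.01),A(688,540,.01),B(606,0,.01),B(634,400,.01)]
print("right",np.degrees(np.arctan2(*(g[0]-g[3])[1::-1])))
cor=B(636,430,.01);print("base corner",cor)
print("edges",e,g)
d=f["d"]; print("depth plate z",cloud(c,d)[125:135,210:230,2].mean())
E
```

```text
hole [ 0.57265026 -0.15369322  0.054     ]
platecorners [[ 0.554  -0.1241  0.054 ]
 [ 0.5606 -0.1869  0.054 ]
 [ 0.6341 -0.1803  0.054 ]
 [ 0.628  -0.1179  0.054 ]] [np.float64(0.0743), np.float64(0.0631), np.float64(0.0737), np.float64(0.0627)]
[np.float64(-175.18), np.float64(-84.02), np.float64(5.13), np.float64(95.49)]
bar [array([ 0.42399241, -0.14488651,  0.082     ]), array([ 0.43001532, -0.20720143,  0.082     ])] 0.06260530389305835 5.520645876537202 [ 0.42700387 -0.17604397  0.082     ]
left edge 5.681074431986534 5.3420206277957
right 5.971012797599859
base corner [ 0.3980365  -0.24450474  0.01      ]
edges [array([ 0.65591327, -0.0899399 ,  0.01      ]), array([ 0.52750345, -0.10194711,  0.01      ]), array([ 0.5116966 , -0.10409529,  0.01      ]), array([ 0.43423258, -0.11199262,  0.01      ])] [array([ 0.6561751 , -0.21759964,  0.01      ]), array([ 0.5290253 , -0.23176548,  0.01      ]), array([ 0.51191069, -0.23353327,  0.01      ]), array([ 0.40659435, -0.24370398,  0.01      ])]
depth plate z 0.05348520605671791
```

Emit:
apply_moves(
  motion=[
    [100,0,-5.5,0,0,0,0],
    [100,0,-11,0,0,0,0],
    [100,0,-17,0,0,0,0],
    [100,0,-23,0,0,0,0],
    [100,0,-29,0,0,0,0],
    [100,0,-35,0,0,0,0],
    [100,0,-41,0,0,0,0],
    [100,0,-41,0,0,0,0],
  ],
)

```text
t: 3.2
tool_pos: [0.527, 0.2141, 0.2499]
tcp_rot: [-3.141, -0.004, -0.0]
contact_force: [0.5, -0.9, 0.1]
grip_width: 0.095
```

```bash
python3 look.py hk1 s_hook stand tip_up tip_down; python3 - <<'E'
import cv2
im=cv2.imread("pics/hk1.png")
cv2.imwrite("pics/hk1a.png",cv2.resize(im[30:280,180:340],None,fx=2.4*2,fy=2.4,interpolation=cv2.INTER_CUBIC)) if 0 else cv2.imwrite("pics/hk1a.png",cv2.resize(im,None,fx=1.5,fy=1.5))
E
```

```text
3.4 [0.5275 0.2103 0.25  ] [ 3.1413e+00 -3.4000e-03 -2.0000e-04] 0.007
s_hook [(array([252.8, 153.3]), 0.62)]
stand [(array([252.6, 146.2]), 0.72)]
tip_up [(array([253.8, 199.7]), 0.92)]
tip_down []
```

View pics/hk1a.png

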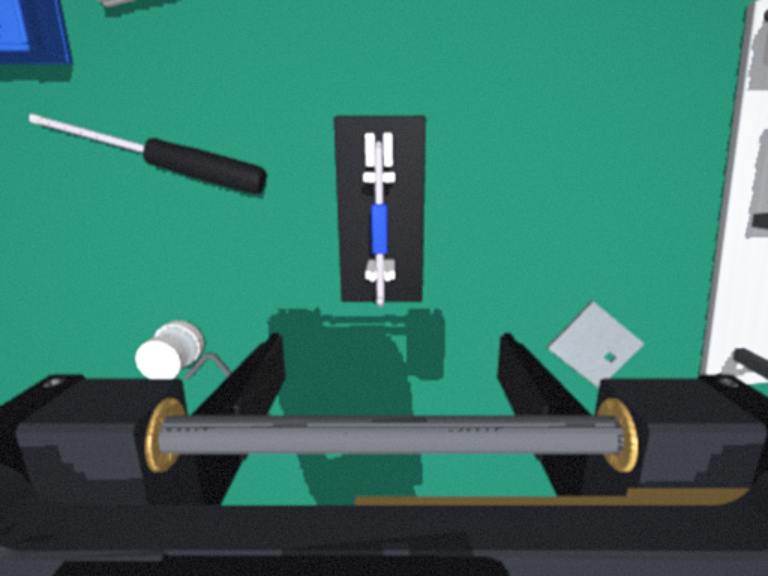

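```bash
python3 - <<'E'
from h import *
f=np.load("pics/hk1.npz"); c=(f["K"],f["R"],f["t"]);p=f["p"].astype(int)
m=((p[...,2]>120)&(p[...,0]<90)&(p[...,2]-p[...,1]>60))
m[:, :200]=0; m[:,300:]=0; m[:100]=0
n,l,s,ce=cv2.connectedComponentsWithStats(m.astype(np.uint8)); i=1+np.argmax(s[1:,4]); print(s[i],ce[i])
u,v=np.nonzero(l==i)[::-1]
w=np.array([atz(c,(a,b),.063)[:2] for a,b in zip(u,v)]); r=cv2.minAreaRect(w.astype(np.float32)); print(r, w.mean(0))
# base corners z=.008
for uv in [(335,117),(425,117),(422,301),(342,300)]:
    print(atz(c,(uv[0]/1.5,uv[1]/1.5),.008).round(4))
# shank ends
for uv,z in [((380,302),.071),((379,145),.056),((381,262),.059),((378,190),.059),]:
    print(atz(c,(uv[0]/1.5,uv[1]/1.5),z).round(4))
X=cloud(c,f["d"]); print("z sleeve",np.nanmedian(X[l==i],axis=0))
E
```

```text
[247 135  12  35 350] [252.26285714 151.97142857]
((0.5594859719276428, 0.21998481452465057), (0.04092785343527794, 0.013010850176215172), 2.552856683731079) [0.55978079 0.22008956]
[0.6471 0.2579 0.008 ]
[0.6469 0.1805 0.008 ]
[0.4801 0.1799 0.008 ]
[0.4814 0.2579 0.008 ]
[0.5005 0.2192 0.071 ]
[0.6225 0.2191 0.056 ]
[0.5312 0.2184 0.059 ]
[0.5891 0.2202 0.059 ]
z sleeve [0.55964494 0.22031483 0.06225717]
```

Emit:
apply_moves(
  motion=[
    [80,2,-0.9,0,0,0,-0.6],
    [70,3.2,-0.9,4,0,0,-0.6],
    [60,3.2,-0.9,9,0,0,-0.6],
    [50,3.2,-0.9,13.5,0,0,-0.6],
    [40,3.2,-0.9,16.5,0,0,-0.6],
    [40,3.2,-0.9,18,0,0,-0.6],
    [40,3.2,-0.9,18.8,0,0,-0.6],
    [40,3.2,-0.9,19.1,0,0,-0.6],
  ],
  force=40,
)

```text
t: 4.65
tool_pos: [0.5596, 0.2209, 0.0595]
tcp_rot: [-3.141, -0.016, -0.002]
contact_force: [0.5, -0.0, -0.3]
grip_width: 0.038
```

```bash
python3 look.py hk2; sleep 0
```

```text
4.85 [0.5596 0.221  0.0598] [-3.1413e+00 -1.6100e-02 -1.9000e-03] 0.0023
```

View pics/hk2.png

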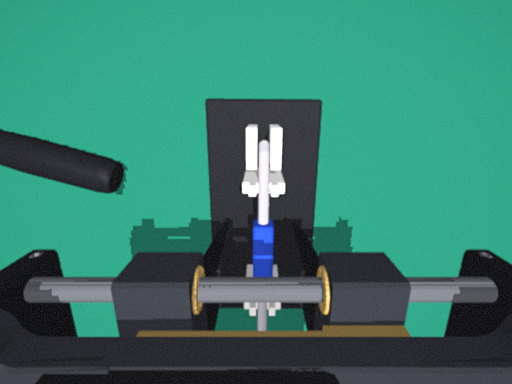

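Emit:
apply_moves(
  motion=[
    [20,0,0,0.1,0,0,0],
    [10,0,0,0.1,0,0,0],
    [0,0,0,0.1,0,0,0],
    [0,0,0,0.1,0,0,0],
    [0,0,0,0.1,0,0,0],
    [0,0,0,0.1,0,0,0],
    [0,0,0,0.1,0,0,0],
    [0,0,0,0.1,0,0,0],
  ],
  force=50,
)

```text
t: 5.9
tool_pos: [0.5592, 0.2208, 0.058]
tcp_rot: [3.141, 0.016, -0.0]
contact_force: [-0.3, -2.2, 1.7]
grip_width: 0.0118
```

Emit:
apply_moves(
  motion=[
    [0,0,0,-1,0,0,0],
    [0,0,0,-2.5,0,0,0],
    [0,0,0,-4.5,0,0,0],
    [0,0,0,-6.5,0,0,0],
    [0,0,0,-9,0,0,0],
    [0,0,0,-11,0,0,0],
    [0,0,0,-12,0,0,0],
    [0,0,0,-12,0,0,0],
  ],
)

```text
t: 6.9
tool_pos: [0.5593, 0.221, 0.1789]
tcp_rot: [-3.141, -0.016, -0.002]
contact_force: [-0.2, 0.7, -1.6]
grip_width: 0.0118
```

```bash
python3 look.py hk3 s_hook tip_down; python3 -c "
from rig import status;o=status.get_obs();print(o['contact_force'],o['grip_width'])"
```

```text
7.1 [0.5589 0.2208 0.1772] [ 3.1411e+00  1.6000e-02 -2.0000e-03] 0.0025
s_hook [(array([262. , 255.2]), 0.72)]
tip_down []
[ 0.46499232  0.34258457 -1.18491722] 0.011574056927743222
```

View pics/hk3.png

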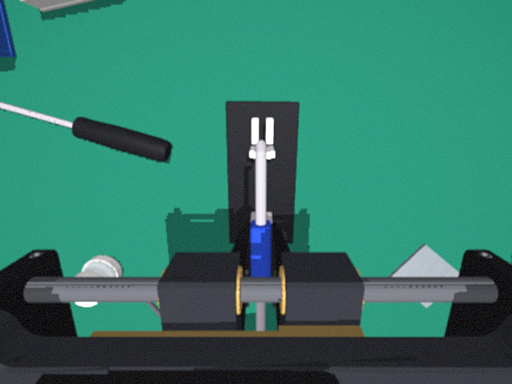

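```bash
python3 - <<'E'
from h import *
i=viewer.camera_info("wrist");K=i["K"];T=np.linalg.inv(i["T_tool_cam"])
def pt(X): p=K@(T[:3,:3]@np.array(X)+T[:3,3]); return (p[:2]/p[2]).round(1)
# hook->tool with tool z = down: hook (x,y,z)-> tool (x, -y, 3 - z)
for n,(x,y,z) in dict(sleevefront=(20,0,7),bend_top=(60,0,3),bendout=(67,0,-2),bend64=(64,0,0),tipdown=(57,0,-41)).items():
    print(n,pt(np.array([x,-y,3-z])/1e3))
im=cv2.imread("pics/hk3.png")
cv2.imwrite("pics/hk3a.png",cv2.resize(im[125:265,220:300],None,fx=4.2,fy=4.2,interpolation=cv2.INTER_CUBIC))
E
```

```text
sleevefront [261.1 226.7]
bend_top [261.1 153.6]
bendout [261.1 139.1]
bend64 [261.1 145.2]
tipdown [260.9 147.8]
```

View pics/hk3a.png

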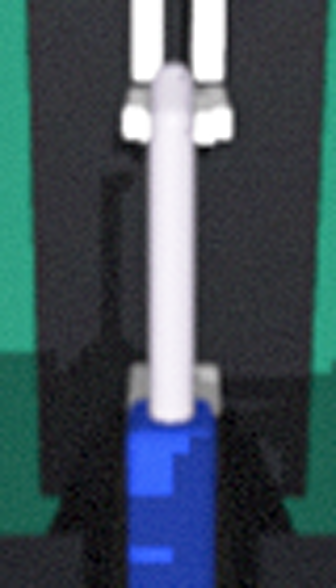

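Emit:
apply_moves(
  motion=[
    [0,-0.7,5,0,0,0,0],
    [0,-1.4,10.5,0,0,0,-1],
    [0,-2.1,16.5,0,0,0,-2],
    [0,-2.8,22.5,0,0,0,-3],
    [0,-3.5,28.5,0,0,0,-4],
    [0,-4.2,33.5,0,0,0,-5],
    [0,-4.7,37,1,0,0,-5],
    [0,-4.7,38,3,0,0,-5],
  ],
)

```text
t: 8.25
tool_pos: [0.516, -0.1618, 0.148]
tcp_rot: [3.137, 0.149, 0.002]
contact_force: [0.3, -0.2, -0.9]
grip_width: 0.0117
```

```bash
python3 look.py j2 plate_mark keeper_bar; python3 - <<'E'
import cv2
im=cv2.imread("pics/j2.png")
cv2.imwrite("pics/j2a.png",cv2.resize(im[70:260,190:330],None,fx=4,fy=3.1,interpolation=cv2.INTER_CUBIC))
E
```

```text
8.45 [ 0.5161 -0.1593  0.148 ] [-3.1375e+00 -1.5260e-01  1.1000e-03] 0.0172
plate_mark [(array([267.5, 138.5]), 0.56)]
keeper_bar [(array([269.8, 304.7]), 0.56)]
```

View pics/j2.png

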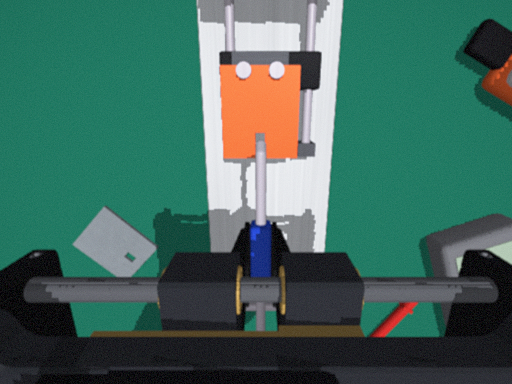

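View pics/j2a.png

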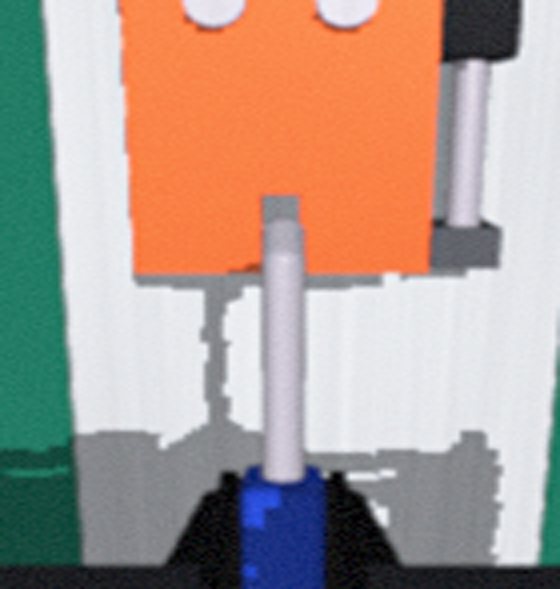

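```bash
python3 - <<'E'
from h import *
f=np.load("pics/j2.npz"); c=(f["K"],f["R"],f["t"])
o=status.get_obs();print(o["tool_pos"],o["contact_force"])
R=Ro.from_rotvec(o["tcp_rot"]).as_matrix()
A=lambda x,y,z:atz(c,(190+x/4,70+y/3.1),z)
for n,uv in dict(far=(280.5,196),frontL=(135,274),frontR=(430,273),sleft=(262,210),sright=(299,210)).items():
    P=A(*uv,.054); print(n,P.round(4),(R.T@(P-o["tool_pos"])*1e3).round(1))
E
```

```text
[ 0.51645901 -0.15898401  0.1487256 ] [-1.08307372 -0.35359295  0.03381785]
far [ 0.5781 -0.1528  0.054 ] [61.9 -0.2 94.8]
frontL [ 0.5537 -0.1235  0.054 ] [ 40.5 -31.7  94.7]
frontR [ 0.5602 -0.187   0.054 ] [40.7 32.2 94.8]
sleft [ 0.574  -0.1492  0.054 ] [58.1 -4.1 94.8]
sright [ 0.5747 -0.157   0.054 ] [58.1  3.7 94.8]
```

Emit:
apply_moves(
  motion=[
    [0,-0.05,-0.02,1.5,0,0,0],
    [0,-0.05,-0.02,3,0,0,0],
    [0,-0.05,-0.02,4.2,0,0,0],
    [0,-0.05,-0.02,4.7,0,0,0],
    [0,-0.05,-0.02,5,0,0,0],
    [0,-0.05,-0.02,5.2,0,0,0],
    [0,-0.05,-0.02,5.4,0,0,0],
    [0,-0.05,-0.02,5.4,0,0,0],
  ],
)

```text
t: 9.6
tool_pos: [0.5156, -0.1594, 0.0941]
tcp_rot: [3.138, 0.153, 0.0]
contact_force: [0.0, 0.7, -0.5]
grip_width: 0.0117
```

```bash
python3 look.py j3; python3 - <<'E'
from h import *
o=status.get_obs();print(o["t"],o["tool_pos"],o["contact_force"],o["ft_torque"])
im=cv2.imread("pics/j3.png")
cv2.imwrite("pics/j3a.png",cv2.resize(im[40:260,170:350],None,fx=3.5,fy=2.7,interpolation=cv2.INTER_CUBIC))
E
```

```text
9.8 [ 0.5156 -0.1595  0.0942] [3.1376e+00 1.5310e-01 3.0000e-04] 0.0012
9.85 [ 0.51562271 -0.15944188  0.09418212] [ 0.27476537 -0.59823903 -0.17468184] [-0.00012467  0.02278503  0.02898784]
```

View pics/j3a.png

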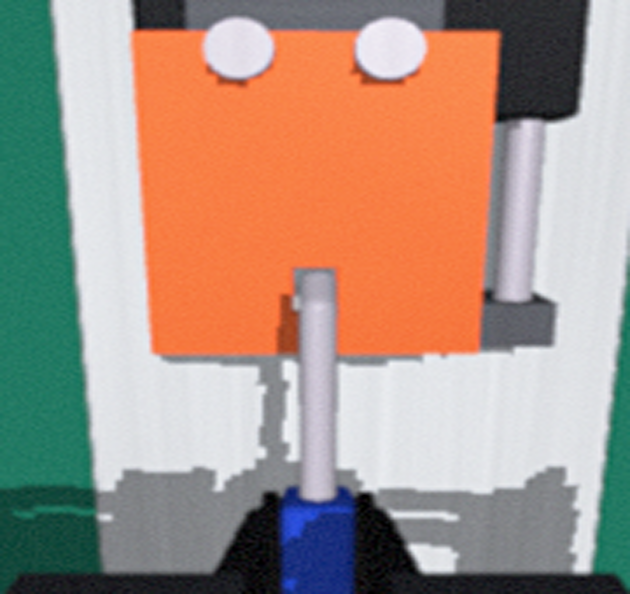

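Emit:
apply_moves(
  motion=[
    [0,0,-0.02,0.1,0,0,0],
    [0,-0.04,-0.03,0.3,0,0,0],
    [0,-0.1,-0.03,0.5,0,0,0],
    [0,-0.15,-0.03,0.7,0,0,0],
    [0,-0.19,-0.03,0.9,0,0,0],
    [0,-0.23,-0.03,1.1,0,0,0],
    [0,-0.27,-0.03,1.3,0,0,0],
    [0,-0.27,-0.03,1.3,0,0,0],
  ],
)

```text
t: 10.85
tool_pos: [0.5128, -0.1594, 0.0809]
tcp_rot: [-3.138, -0.153, 0.0]
contact_force: [0.1, -0.4, -1.2]
grip_width: 0.0115
```

```bash
python3 look.py j4; python3 - <<'E'
from h import *
o=status.get_obs();print(o["t"],o["tool_pos"],o["contact_force"],o["ft_torque"])
im=cv2.imread("pics/j4.png")
cv2.imwrite("pics/j4a.png",cv2.resize(im[40:260,170:350],None,fx=3.5,fy=2.7,interpolation=cv2.INTER_CUBIC))
E
```

```text
11.05 [ 0.5129 -0.1594  0.0811] [3.1378 0.1531 0.    ] 0.0013
11.1 [ 0.51291959 -0.15936478  0.08112578] [-0.08296831 -0.53618286 -1.21073945] [ 0.03554682  0.00657761 -0.01986291]
```

View pics/j4a.png

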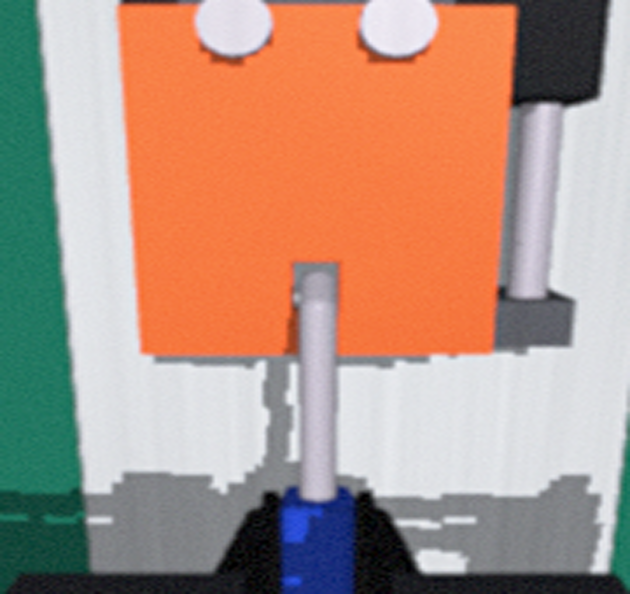

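Emit:
apply_moves(
  motion=[
    [0,-0.05,-0.02,0.25,0,0,0],
    [0,-0.1,-0.03,0.5,0,0,0],
    [0,-0.16,-0.03,0.75,0,0,0],
    [0,-0.21,-0.03,1,0,0,0],
    [0,-0.26,-0.03,1.25,0,0,0],
    [0,-0.32,-0.03,1.5,0,0,0],
    [0,-0.38,-0.03,1.75,0,0,0],
    [0,-0.4,-0.03,1.85,0,0,0],
  ],
)

```text
t: 12.1
tool_pos: [0.5088, -0.1595, 0.0624]
tcp_rot: [-3.138, -0.153, 0.0]
contact_force: [-0.2, -0.6, -0.6]
grip_width: 0.0116
```

```bash
python3 look.py j5; python3 - <<'E'
from h import *
o=status.get_obs();print(o["t"],o["tool_pos"],o["contact_force"],o["ft_torque"])
im=cv2.imread("pics/j5.png")
cv2.imwrite("pics/j5a.png",cv2.resize(im[40:260,170:350],None,fx=3.5,fy=2.7,interpolation=cv2.INTER_CUBIC))
p,d=viewer.read_camera("scene"); cv2.imwrite("pics/sc5.png",cv2.resize(p[170:300,140:300,::-1],None,fx=5,fy=4.5,interpolation=cv2.INTER_CUBIC))
E
```

```text
12.3 [ 0.5089 -0.1595  0.0626] [3.1377e+00 1.5300e-01 2.0000e-04] 0.0012
12.35 [ 0.50890823 -0.15949714  0.0626533 ] [-0.47562681 -0.24949248 -0.85109415] [-0.02253086  0.00504025 -0.01608397]
```

View pics/j5a.png

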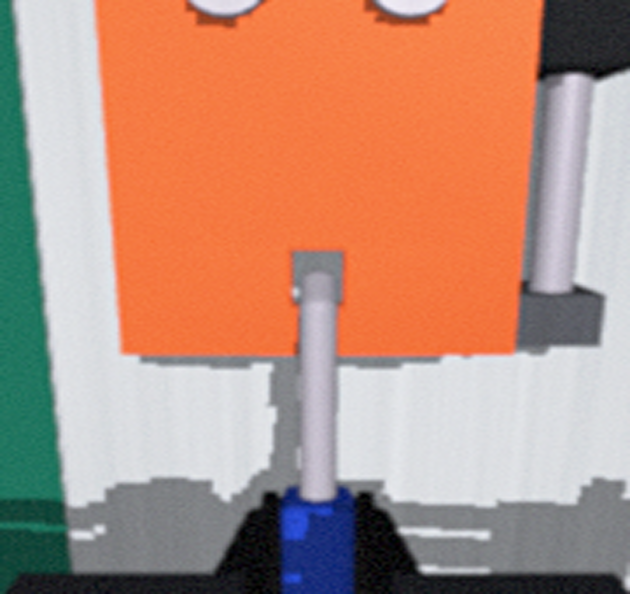

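View pics/sc5.png

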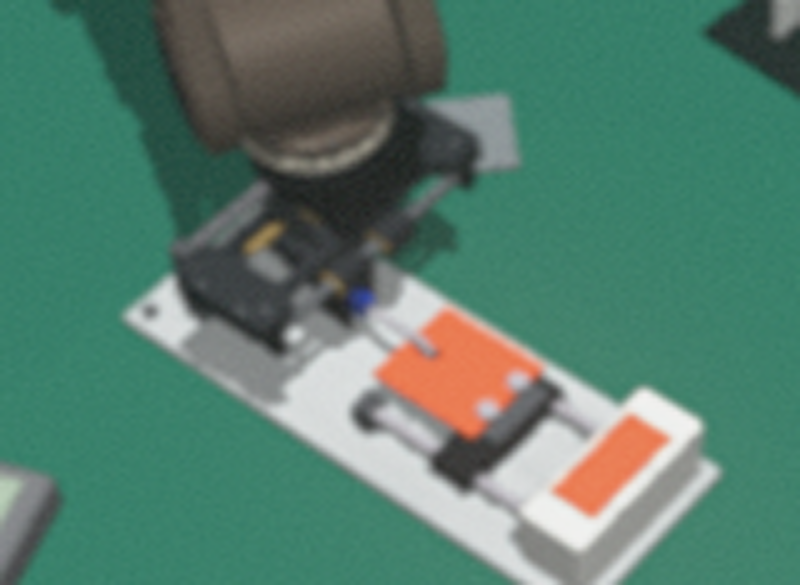

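Emit:
apply_moves(
  motion=[
    [0,-0.4,0,0,0,0,0],
    [0,-0.9,0,0,0,0,0],
    [0,-1.4,0,0,0,0,0],
    [0,-2,0,0,0,0,0],
    [0,-2.6,0,0,0,0,0],
    [0,-3.2,0,0,0,0,0],
    [0,-3.6,0,0,0,0,0],
    [0,-3.8,0,0,0,0,0],
  ],
)

```text
t: 13.4
tool_pos: [0.4711, -0.1634, 0.0627]
tcp_rot: [3.137, 0.153, 0.002]
contact_force: [6.7, 2.0, -1.8]
grip_width: 0.0117
```

```bash
python3 look.py j6; python3 - <<'E'
from h import *
o=status.get_obs();print(o["t"],o["tool_pos"],o["contact_force"],o["ft_torque"])
im=cv2.imread("pics/j6.png")
cv2.imwrite("pics/j6a.png",cv2.resize(im[40:260,170:350],None,fx=3.5,fy=2.7,interpolation=cv2.INTER_CUBIC))
p,d=viewer.read_camera("scene"); cv2.imwrite("pics/sc6.png",cv2.resize(p[170:300,140:300,::-1],None,fx=5,fy=4.5,interpolation=cv2.INTER_CUBIC))
E
```

```text
13.6 [ 0.4712 -0.1633  0.0627] [3.1373e+00 1.5290e-01 1.7000e-03] 0.0015
13.65 [ 0.47127898 -0.16334915  0.06268731] [ 6.12416645  1.53980973 -2.89954354] [ 0.26640147 -1.0383032   0.03624002]
```

View pics/j6a.png

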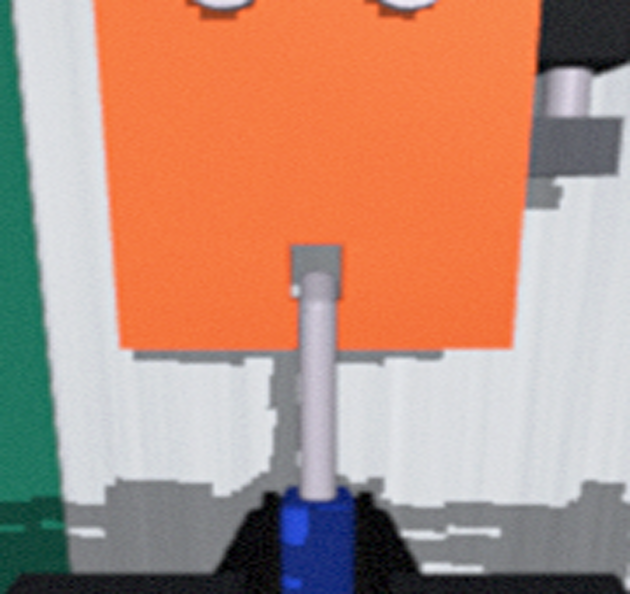

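View pics/sc6.png

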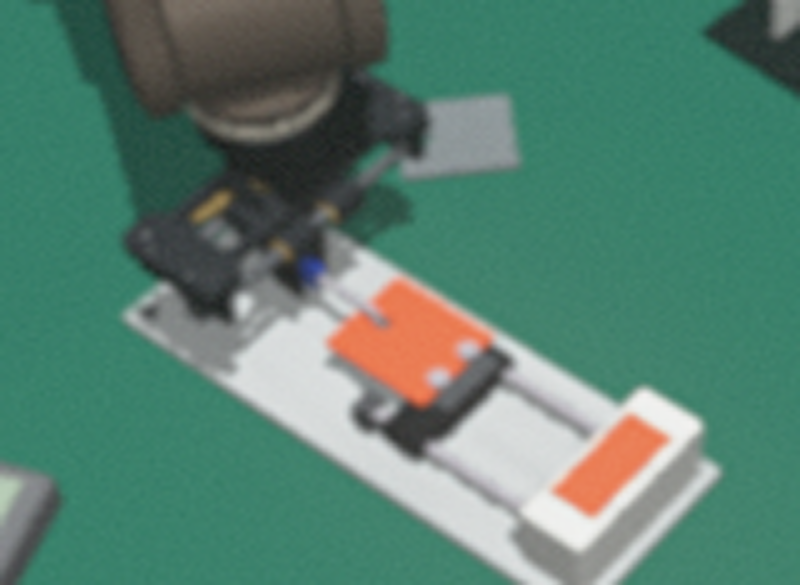

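Emit:
apply_moves(
  motion=[
    [0,0,0,-0.15,0,0,0],
    [0,0,0,-0.3,0,0,0],
    [0,0,0,-0.5,0,0,0],
    [0,0,0,-0.7,0,0,0],
    [0,0,0,-0.9,0,0,0],
    [0,0,0,-1.1,0,0,0],
    [0,0,0,-1.25,0,0,0],
    [0,0,0,-1.35,0,0,0],
  ],
)

```text
t: 14.7
tool_pos: [0.4712, -0.1633, 0.076]
tcp_rot: [3.137, 0.153, 0.001]
contact_force: [6.5, 0.8, -5.5]
grip_width: 0.0115
```

```bash
python3 look.py j7; python3 - <<'E'
from h import *
o=status.get_obs();print(o["t"],o["tool_pos"],o["contact_force"],o["ft_torque"])
im=cv2.imread("pics/j7.png")
cv2.imwrite("pics/j7a.png",cv2.resize(im[40:384,150:370],None,fx=3,fy=1.7,interpolation=cv2.INTER_CUBIC))
E
```

```text
14.9 [ 0.4712 -0.1633  0.076 ] [3.1375e+00 1.5280e-01 1.3000e-03] 0.0015
14.95 [ 0.47117996 -0.16332037  0.0759628 ] [ 6.28700881  0.45022316 -4.9704412 ] [ 0.15064689 -0.99633193 -0.04624331]
```

View pics/j7a.png

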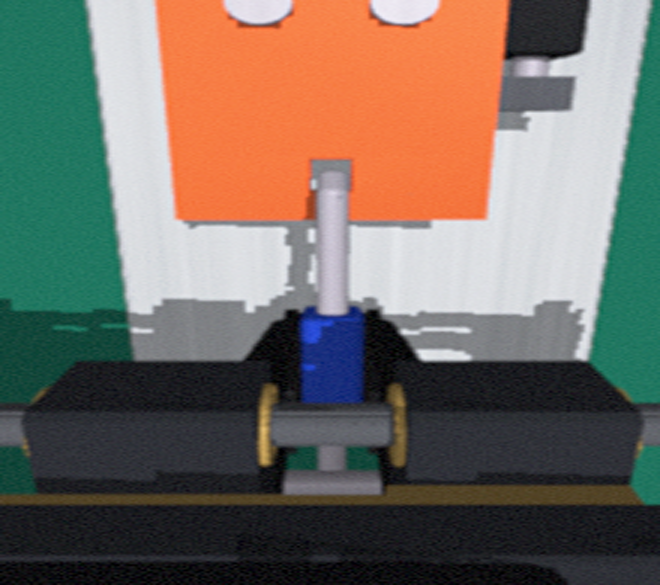

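Emit:
apply_moves(
  motion=[
    [0,0.1,0,0,0,0,0],
    [0,0.2,0,0,0,0,0],
    [0,0.3,0,0,0,0,0],
    [0,0.35,0,0,0,0,0],
    [0,0.4,0,0,0,0,0],
    [0,0.45,0,0,0,0,0],
    [0,0.5,0,0,0,0,0],
    [0,0.5,0,0,0,0,0],
  ],
)

```text
t: 15.95
tool_pos: [0.4761, -0.1628, 0.076]
tcp_rot: [3.138, 0.153, 0.001]
contact_force: [6.5, 0.0, -4.9]
grip_width: 0.0119
```

```bash
cat > f.py <<'E'
from h import *
F=[]
for k in range(4):
    viewer.camera_info("wrist"); viewer.read_camera("top"); o=status.get_obs(); F.append(np.r_[o["contact_force"],o["ft_torque"]])
print(o["t"],o["tool_pos"].round(4),np.mean(F,0).round(2))
E
python3 f.py
```

```text
16.15 [ 0.4761 -0.1628  0.0759] [ 5.9   0.55 -4.81  0.1  -0.99 -0.  ]
```

Emit:
apply_moves(
  motion=[
    [0,0.02,0,0,0,0,0],
    [0,0.04,0,0,0,0,0],
    [0,0.06,0,0,0,0,0],
    [0,0.08,0,0,0,0,0],
    [0,0.1,0,0,0,0,0],
    [0,0.1,0,0,0,0,0],
    [0,0.1,0,0,0,0,0],
    [0,0.1,0,0,0,0,0],
  ],
)

```text
t: 17.15
tool_pos: [0.4771, -0.1627, 0.0759]
tcp_rot: [3.138, 0.153, 0.001]
contact_force: [6.0, 0.6, -4.5]
grip_width: 0.0115
```

```bash
python3 f.py
```

```text
17.35 [ 0.4771 -0.1627  0.076 ] [ 6.47  0.12 -4.89  0.07 -0.96 -0.02]
```

Emit:
apply_moves(
  motion=[
    [0,0.02,0,0,0,0,0],
    [0,0.04,0,0,0,0,0],
    [0,0.06,0,0,0,0,0],
    [0,0.08,0,0,0,0,0],
    [0,0.1,0,0,0,0,0],
    [0,0.1,0,0,0,0,0],
    [0,0.1,0,0,0,0,0],
    [0,0.1,0,0,0,0,0],
  ],
)

```text
t: 18.35
tool_pos: [0.478, -0.1626, 0.076]
tcp_rot: [3.138, 0.153, 0.001]
contact_force: [5.8, 1.5, -5.1]
grip_width: 0.0115
```

```bash
python3 f.py
```

```text
18.55 [ 0.478  -0.1626  0.0759] [ 5.96  0.41 -4.79  0.08 -0.92 -0.  ]
```

Emit:
apply_moves(
  motion=[
    [0,0.01,0,0,0,0,0],
    [0,0.02,0,0,0,0,0],
    [0,0.03,0,0,0,0,0],
    [0,0.04,0,0,0,0,0],
    [0,0.05,0,0,0,0,0],
    [0,0.06,0,0,0,0,0],
    [0,0.06,0,0,0,0,0],
    [0,0.06,0,0,0,0,0],
  ],
)

```text
t: 19.55
tool_pos: [0.4786, -0.1626, 0.076]
tcp_rot: [3.138, 0.153, 0.001]
contact_force: [6.2, 0.7, -4.6]
grip_width: 0.0114
```

```bash
python3 f.py
```

```text
19.75 [ 0.4786 -0.1625  0.0759] [ 6.05  0.52 -4.58  0.09 -0.92 -0.  ]
```

```bash
python3 look.py j8; python3 - <<'E'
from h import *
im=cv2.imread("pics/j8.png")
cv2.imwrite("pics/j8a.png",cv2.resize(im[110:350,215:305],None,fx=5,fy=2.45,interpolation=cv2.INTER_CUBIC))
cv2.imwrite("pics/j8b.png",cv2.resize(im[260:340,200:320],None,fx=6,fy=6,interpolation=cv2.INTER_CUBIC))
p,d=viewer.read_camera("scene"); cv2.imwrite("pics/sc8.png",cv2.resize(p[190:270,150:260,::-1],None,fx=7,fy=7,interpolation=cv2.INTER_CUBIC))
E
```

```text
19.95 [ 0.4786 -0.1626  0.0759] [3.1376e+00 1.5270e-01 8.0000e-04] 0.0014
```

View pics/j8a.png

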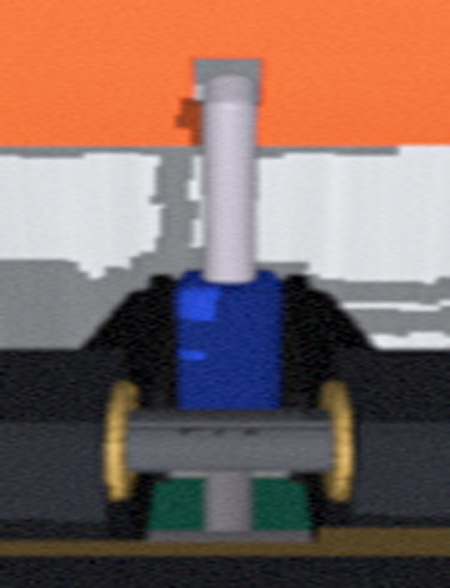

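View pics/j8b.png

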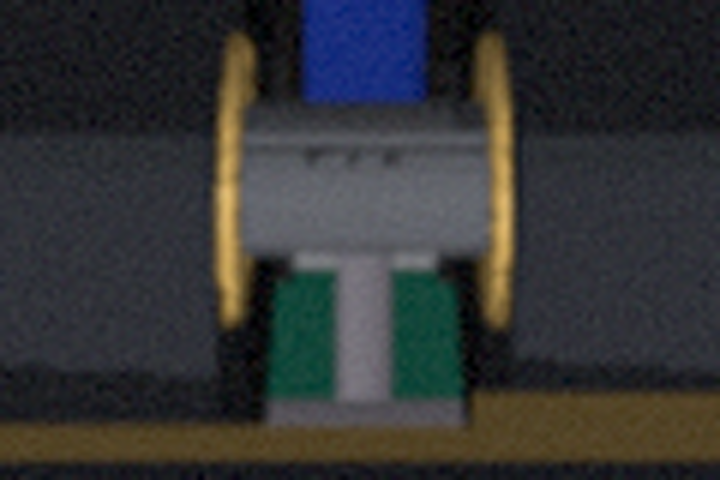

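View pics/sc8.png

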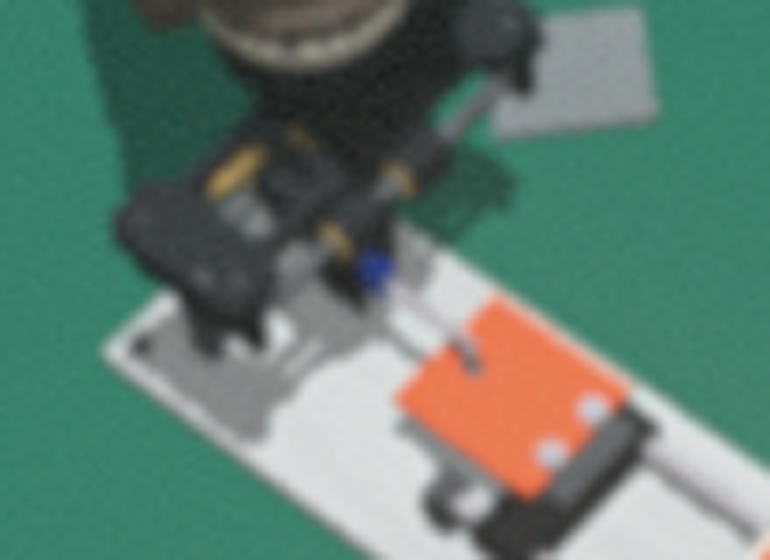

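```bash
python3 - <<'E'
from h import *
from scipy.optimize import brentq
i=viewer.camera_info("wrist");K=i["K"];T=i["T_tool_cam"]
o=status.get_obs();tz=o["tool_pos"][2]
for row in (325.5,326.5,327.5):
    d=T[:3,:3]@np.linalg.inv(K)@np.array([261,row,1.]);c=T[:3,3]
    d2=np.array([d[0],d[2]]);d2/=np.linalg.norm(d2);c2=np.array([c[0],c[2]])
    zb=tz-.082   # tool z of bar axis
    # bar axis x such that perpendicular distance to ray =4mm on -x side
    f=lambda x:(lambda r:r[0]*d2[1]-r[1]*d2[0])(np.array([x,zb])-c2)
    xs=brentq(lambda x:abs(f(x))-.004,-.2,brentq(f,-.3,.3)); print(row,"bar axis in tool x mm",xs*1e3)
E
```

```text
325.5 bar axis in tool x mm -50.493236598215475
326.5 bar axis in tool x mm -51.260602681959085
327.5 bar axis in tool x mm -52.02997221499353
```

Emit:
apply_moves(
  motion=[
    [0,0.01,0,0,0,0,0],
    [0,0.02,0,0,0,0,0],
    [0,0.03,0,0,0,0,0],
    [0,0.04,0,0,0,0,0],
    [0,0.05,0,0,0,0,0],
    [0,0.06,0,0,0,0,0],
    [0,0.07,0,0,0,0,0],
    [0,0.08,0,0,0,0,0],
  ],
)

```text
t: 21.05
tool_pos: [0.4794, -0.1625, 0.076]
tcp_rot: [3.138, 0.153, 0.001]
contact_force: [6.1, 0.7, -4.0]
grip_width: 0.0115
```

```bash
python3 f.py
```

```text
21.25 [ 0.4794 -0.1625  0.0759] [ 5.45  0.   -4.6   0.08 -0.9   0.02]
```

Emit:
apply_moves(
  motion=[
    [0,0.01,0,0,0,0,0],
    [0,0.02,0,0,0,0,0],
    [0,0.03,0,0,0,0,0],
    [0,0.04,0,0,0,0,0],
    [0,0.05,0,0,0,0,0],
    [0,0.06,0,0,0,0,0],
    [0,0.07,0,0,0,0,0],
    [0,0.08,0,0,0,0,0],
  ],
)

```text
t: 22.25
tool_pos: [0.48, -0.1624, 0.0759]
tcp_rot: [3.138, 0.153, 0.0]
contact_force: [4.8, 0.2, -3.8]
grip_width: 0.0114
```

```bash
python3 f.py
```

```text
22.45 [ 0.48   -0.1623  0.076 ] [ 5.26 -0.22 -4.25 -0.02 -0.74 -0.01]
```

Emit:
apply_moves(
  motion=[
    [0,0.01,0,0,0,0,0],
    [0,0.02,0,0,0,0,0],
    [0,0.03,0,0,0,0,0],
    [0,0.04,0,0,0,0,0],
    [0,0.05,0,0,0,0,0],
    [0,0.05,0,0,0,0,0],
    [0,0.05,0,0,0,0,0],
    [0,0.05,0,0,0,0,0],
  ],
)

```text
t: 23.45
tool_pos: [0.4805, -0.1622, 0.076]
tcp_rot: [-3.138, -0.153, 0.001]
contact_force: [1.2, -2.0, -4.7]
grip_width: 0.0117
```

```bash
python3 f.py
```

```text
23.65 [ 0.4805 -0.1622  0.076 ] [ 0.08 -2.03 -3.6  -0.35  0.05 -0.03]
```

Emit:
apply_moves(
  motion=[
    [0,0,0,0,0,0,0],
    [0,0,0,0,0,0,0],
    [15,0,0,0,0,0,0],
    [20,0,0,0,0,0,0],
    [30,0,0,0,0,0,0],
    [40,0,0,0,0,0,0],
    [40,0,0,0,0,0,0],
    [40,0,0,0,0,0,0],
  ],
  force=5,
)

```text
t: 24.65
tool_pos: [0.4807, -0.1622, 0.0761]
tcp_rot: [3.138, 0.153, -0.0]
contact_force: [0.1, -0.4, 0.4]
grip_width: 0.0379
```

```bash
python3 f.py; python3 look.py j9; python3 - <<'E'
from h import *
im=cv2.imread("pics/j9.png")
cv2.imwrite("pics/j9a.png",cv2.resize(im[60:350,160:360],None,fx=3,fy=2,interpolation=cv2.INTER_CUBIC))
E
```

```text
24.85 [ 0.4807 -0.1622  0.0761] [0.11 0.01 0.14 0.03 0.   0.  ]
25.05 [ 0.4807 -0.1622  0.0761] [3.1378 0.153  0.    ] 0.003
```

View pics/j9a.png

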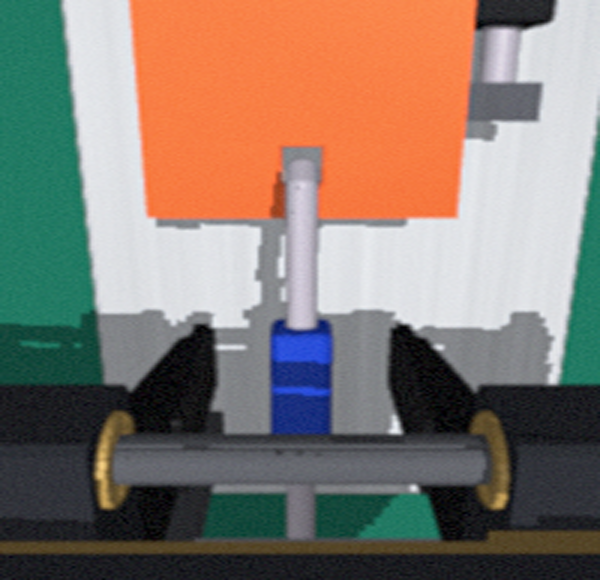

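Emit:
apply_moves(
  motion=[
    [40,0,0,-0.5,0,0,0],
    [40,0,0,-1.5,0,0,0],
    [40,0,0,-3,0,0,0],
    [40,0,0,-5,0,0,0],
    [40,0,0,-8,0,0,0],
    [40,0,0,-11,0,0,0],
    [40,0,0,-14,0,0,0],
    [40,0,0,-16,0,0,0],
  ],
)

```text
t: 26.1
tool_pos: [0.4807, -0.1622, 0.2386]
tcp_rot: [3.137, 0.153, 0.003]
contact_force: [-0.3, -0.2, 0.2]
grip_width: 0.0378
```

```bash
python3 f.py; python3 look.py j10 tip_up keeper_bar plate_mark; python3 - <<'E'
from h import *
im=cv2.imread("pics/j10.png")
cv2.imwrite("pics/j10a.png",cv2.resize(im[60:300,180:340],None,fx=4,fy=2.45,interpolation=cv2.INTER_CUBIC))
p,d=viewer.read_camera("scene"); cv2.imwrite("pics/sc10.png",cv2.resize(p[190:270,150:260,::-1],None,fx=7,fy=7,interpolation=cv2.INTER_CUBIC))
E
```

```text
26.3 [ 0.4805 -0.1621  0.2364] [ 0.33 -0.21  0.46  0.04 -0.02  0.02]
26.5 [ 0.4804 -0.1621  0.2353] [-3.1372e+00 -1.5290e-01  2.0000e-03] 0.0034
tip_up [(array([261.2, 234.9]), 0.9)]
keeper_bar [(array([268.4, 229. ]), 0.63)]
plate_mark [(array([267.6, 123.2]), 0.64)]
```

View pics/j10a.png

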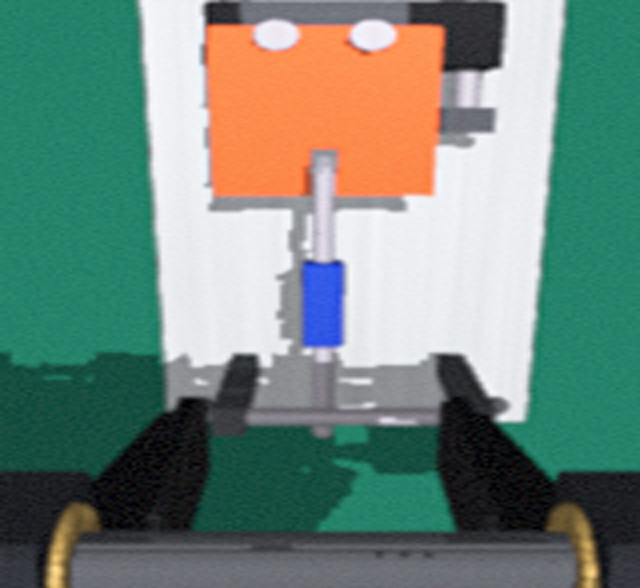

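View pics/sc10.png

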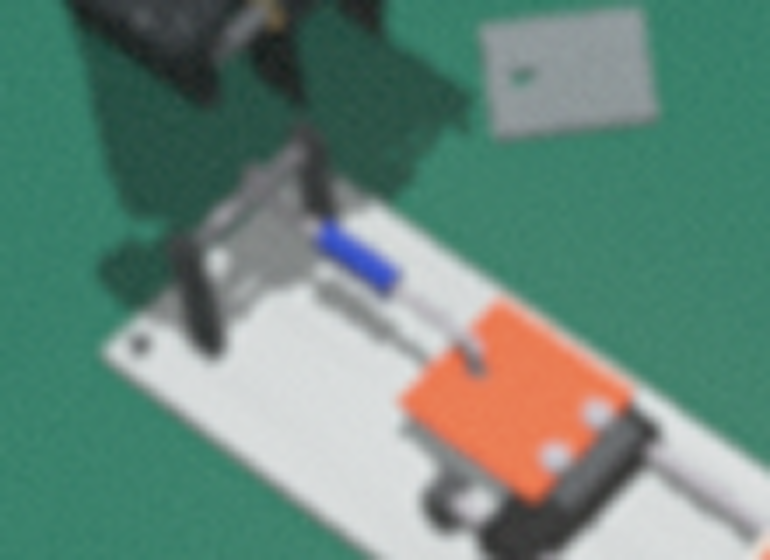

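```bash
python3 - <<'E'
from h import *
f=np.load("pics/j10.npz"); c=(f["K"],f["R"],f["t"])
a=np.radians(5.6);Rj=np.array([[np.cos(a),-np.sin(a)],[np.sin(a),np.cos(a)]]);oj=np.array([.4797,-.1708])
J=lambda P:np.r_[(Rj.T@(P[:2]-oj)),P[2]]*1e3
fr=atz(c,(180+324/4,60+195/2.45),.054); j=J(fr);print("plate front",j.round(1),"puller",77.5-j[0])
print("tip_up",[J(atz(c,(261.2,u),.088)).round(1) for u in (234.9,236.5)])
X=cloud(c,f["d"])
for r in range(222,240): print(r,[ J(X[r,k]).round(1).tolist() for k in (260,261)])
for r in (170,180,190): print(r,J(X[r,260]).round(1))
E
python3 f.py
```

```text
plate front [49.   8.2 54. ] puller 28.524848589366968
tip_up [array([-55.7,   8. ,  88. ]), array([-57.7,   8. ,  88. ])]
222 [[-44.2, 9.4, 77.1], [-44.1, 8.2, 77.5]]
223 [[-44.7, 9.4, 78.9], [-45.0, 8.2, 78.3]]
224 [[-46.8, 9.4, 77.0], [-46.6, 8.2, 77.6]]
225 [[-47.2, 9.4, 79.0], [-47.8, 8.2, 77.6]]
226 [[-49.1, 9.4, 77.7], [-49.3, 8.2, 77.1]]
227 [[-48.3, 9.4, 82.3], [-48.1, 8.3, 82.7]]
228 [[-48.8, 9.4, 84.0], [-48.6, 8.3, 84.4]]
229 [[-49.3, 9.4, 85.7], [-49.6, 8.3, 85.1]]
230 [[-50.6, 9.4, 85.5], [-51.0, 8.3, 84.8]]
231 [[-52.3, 9.4, 84.7], [-52.4, 8.3, 84.4]]
232 [[-53.4, 9.4, 85.1], [-53.2, 8.3, 85.4]]
233 [[-53.6, 9.4, 87.3], [-53.9, 8.3, 86.6]]
234 [[-54.3, 9.4, 88.5], [-54.2, 8.3, 88.8]]
235 [[-55.3, 9.4, 88.9], [-55.4, 8.3, 88.9]]
236 [[-56.4, 9.4, 89.4], [-56.0, 8.3, 90.1]]
237 [[-57.5, 9.4, 89.7], [-58.0, 8.3, 88.7]]
238 [[-61.2, 9.4, 84.7], [-61.0, 8.3, 85.1]]
239 [[-105.0, 9.6, -1.1], [-104.5, 8.1, -0.0]]
170 [18.7  9.3 79.5]
180 [ 7.8  9.3 81.5]
190 [-3.6  9.4 81.8]
26.95 [ 0.4807 -0.1622  0.236 ] [ 0.43  0.15 -0.23  0.03  0.02 -0.01]
```

```bash
python3 -c "
from rig import workorder; print(workorder.close_job())"
```

```text
the job is handed in; nothing more can be done
None
```

The S-hook now holds the plate drawn by itself, and I handed the job in at about 27 s of the 72 s allowed; the rig gave no verdict.

I gripped the hook by its sleeve and lifted it 120 mm out of the stand. The pictures put the plate's hole about 8 mm off centre. The downward leg went in on the first try with almost no contact force, so no searching was needed. I drew the plate about 35 mm and raised the hook about 13 mm under the keeper bar. I then eased it forward until the bar took the load, opened the gripper and moved up clear.

| Last check, from the final pictures | Measured | Required |
|---|---|---|
| Plate drawn | about 28.5 mm | 23 to 40 mm |
| Top of the upturned leg, height (jig z) | about 89 mm | above 81 mm |
| Top of the upturned leg, position (jig x) | about -56 mm | -75 to -52 mm |
| Wrist force with the gripper clear | about 0 N | – |

- **Leg depth:** the downward leg should reach roughly 20 mm below the plate's top face. That is worked out from the gripper's height at release, because the plate hides the tip.
- **Forces:** the highest wrist force I read was about 8 N, combined, while raising the hook in the drawn plate. I could only read it at the end of each move and between moves, so a brief peak could have gone unseen.
- **Other things on the bench:** I did not measure them again at the end. No move went near them.
- **Disagreement:** the upturned leg met the bar about 1 to 2 mm later than I had calculated, which is within the camera calibration error. No check failed.

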